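Walk a stuck carved block out of its holding board with a mallet

ROBOT

A 6-joint arm with a two-finger parallel gripper is mounted at the origin on the work surface. World frame = base frame: x ahead of the robot, y to its left, z up, the work surface at z = 0. Lengths are in m, angles in rad, forces in N, time in s.
With the tool pointing down it reaches from about 0.35 to 0.975 m from the base axis. Payload 4.9 kg.
Tool frame: the origin (TCP) lies on the front face of the gripper's body, between the roots of the fingers; the fingertips stand ctrl.finger_overhang ahead of it and the grasp point (between the pads) lies 54 mm ahead of it (ctrl.finger_overhang is the distance from the TCP to the fingertips, in m); z points along the fingers, y is the line along which they close (so a half turn about z gives the same grasp; the last joint's range is limited). The gripper opens to 85 mm and grips with 20 to 120 N. Pads are 22 mm wide; open, the fingers measure 114 mm over their backs; the gripper's body (76 mm by 85 mm) begins 54 mm behind the grasp point. The pads swing forward as they close: fully open they stand 13 mm farther back than shut.
Start: joints at [1.13, 0.053, 1.613, -0, 1.476, -0.119], TCP at [0.198, 0.593, 0.304] pointing down, gripper open.
Joint ranges: [-3.01, 3.01], [-1.01, 2.22], [0.06, 2.58], [-1.02, 4.17], [0.09, 2.62], [-3.14, 3.14]. Speed limits (rad/s): [2.57, 2.57, 3.14, 3.14, 3.14, 3.14].

INTERFACE

Orientations are given as a rotation vector (axis times angle).
In Python, from station import ctrl, vision gives the robot as it stands. The module is installed in compiled form; this text tells all that it offers.
- The arm moves only by the tool drive_tool, never from a script. Its argument "rows" is a list of rows, each a list of 2 entries, a list of its own where there are three numbers: the shift along the tool's x, y, z in m, then the turn about the tool's z in rad. A call has 1 to 10 rows; each row shifts and turns the commanded pose from where the row before left it, along the tool's axes as they then stand; what a row does not reach is not made up. A row lasts 1/10 s, in which the tool goes at most 50 mm and 8.59 degrees, less where a joint would pass 70% of its speed; a pose out of reach is approached as far as the arm can. A call with a gripper value outside its range is refused whole. "jaw" is the closure, from 0 (fully open) to 1 (shut), set as the call begins (left out, the last holds). The fingers move at their own pace and stop on an object; "grip_force" is the grip in N (left out, the last holds). Time passes only in rows, so rows that do not move let the fingers close. It gives the time, the measured TCP pose, the force, the opening and the grip force at its end, in the units of the state.
- ctrl.get_obs(): the state, without advancing time (a new reading comes with each control period).
- vision.get_image(name): name is "scene" or "top" or "wrist"; returns a dict with "image" (384x512x3 uint8, blue, green, red), "vertical_fov" (degrees; the focal length in pixels is half the picture's height over the tangent of half this angle, whatever the lens; pixels are square), "cx", "cy" (the principal point, pixels), "dist_coeffs" ([k1, k2, p1, p2, k3] as OpenCV has them; the pictures are not rectified), "R" (3x3) and "t" (3): a world point X has camera coordinates R X + t. Camera axes: x right, y down, z forward; pixel columns grow to the right and rows downward; lengths in m; the calibration is good to about 2 mm. A picture is of the moment at which its call begins. There is no depth.
- ctrl.finish_job(): hands the job in; it is judged then, once.
The state is a dict: "t": time; "q": joint angles; "dq": joint speeds; "effort": joint torques, N m; "tool_pos": TCP position; "tool_rot": TCP orientation; "contact_force": force on the tool from outside, world axes, zero at the start; "wrist_torque": the same for the moment, N m; "opening": finger opening in m; "grip_force": force on a finger pad.
Only numpy, scipy, OpenCV 4.12 (cv2) and the standard library are available. Lean on these libraries where they do the work, as an engineer would, in place of code of your own. Each camera call takes 0.05 s, during which the arm holds its last target. There are 200 camera calls.

TASK

The carved block has swollen tight between the battens of its holding board. Take the mallet and knock the block loose with light taps on its back edge, left and right of the end stop in turn, so that it walks out towards the open front; never force it once it locks, and keep the hand off it until the cheeks have let it go. Then stand the mallet back on the bench and lift the block by its boss onto the middle of the cork mat, face up, leaving the other things on the bench alone.

Things in the scene. Friction and masses are not known exactly. Their poses are not given: they have to be found in the camera images.
- seat (a point): Centre of the block's place on the holding board, on the board's upper face, 18 mm over the bench. x points from the board's open front end to its closed back end, y to its left, z up. The board is fixed plywood, 145 mm (x) by 230 mm (y), with two wooden battens 30 mm high, inner faces at y = +-80.8 mm, x from -62 to 32 mm. The block slides out towards -x.
- stop_top (a point): Top centre of the end stop at the back of the holding board, axes as seat: a wooden piece 30 mm wide (y +-15 mm), 22 mm long (x from 31 to 53 mm of the seat), 32 mm high. On either side of it, between stop and batten (15 to 81 mm off the middle), a bay open to the top and the back gives room for the mallet's head to reach the block's back edge and to follow it in.
- cheek_mid (a point): Middle of the left one of two hardwood strips (cheeks), 20 mm long, let into the battens at x = 10 to 30 mm and y = +-80 mm of the seat. They pinch the block's two ends with about 19 N each, giving by 0.8 mm at most. Once the block's middle has come 20 mm out of the seat its back face is past them and it slides freely on the board.
- block_mid (a point): Centre of the carved wooden block's body, 17 mm over its underside; x, y, z as seat while it sits there. 60 mm along x, 160 mm along y, 34 mm high, 0.22 to 0.37 kg, a round boss on the middle of its top. At the start its middle is within 1 mm of the seat's and its back face close to the end stop; it is skewed by up to 0.02 rad either way and has 0.8 mm of play to each batten.
- back_left (a point): Point on the block's back face at half height, 48 mm left (+y) of its middle: where to tap its left end, pushing towards -x. This end starts to come at 9 to 16 N, the block pivoting on its right end. After a few mm (some 7 from one extreme to the other, 0.03 rad of skew either way) it racks and locks: harder pushing does not help, the other end must come next.
- back_right (a point): The same 48 mm right (-y) of the middle, for the right end, which comes as the left one does. An end that already leads may be locked from the start. A dozen light taps or fewer bring the block out. More than 22 N of the mallet on the block bruises the wood.
- boss_mid (a point): On the axis of the block's boss, at the height to grip it: 14 mm over the block's top, 48 mm over its underside. The boss is a round bud 42 mm in diameter, straight-sided for 25 mm, 37 mm high in all; the centre of mass of the block lies below it.
- mallet_handle (a point): Middle of the handle of the small round carver's palm mallet, on its axis, 78 mm over its foot, z up the handle. The mallet (0.42 kg) stands head down on the bench: a brass head 44 mm in diameter and 50 mm high, then a short round wooden handle 22 mm in diameter, straight up to 100 mm; 106 mm in all. It strikes with the side of its head, any way round.
- mallet_head (a point): Centre of the mallet's head, on its axis, 25 mm over its foot and 53 mm below the middle of the handle.
- mat_top (a point): Centre of the upper face of the square cork mat, 180 x 180 x 5 mm, fixed flat on the bench to one side of the holding board; the mallet stands on the other side (which is which varies).
- gouge_mid (a point): Bystander, to be left alone: carving gouge with wooden handle, 235 mm long, lying on the bench at the left, beyond the mat's or mallet's place. The point is at its middle.
- chisel_mid (a point): Bystander, to be left alone: wide carving chisel, 235 mm long, lying on the bench beyond the holding board. The point is at its middle.
- skew_mid (a point): Bystander, to be left alone: small dark-handled carving chisel, 210 mm long, lying on the far part of the bench to the left. The point is at its middle.
- brush_mid (a point): Bystander, to be left alone: bench brush, 135 mm long, lying near the robot on the right. The point is at its middle.
- square_mid (a point): Bystander, to be left alone: small try square, wooden stock and steel blade, lying on the far part of the bench to the right. The point is at its middle.
- offcut_mid (a point): Bystander, to be left alone: wooden offcut, 70 x 95 x 28 mm, near the robot on the left. The point is at its middle.
- pencil_mid (a point): Bystander, to be left alone: flat carpenter's pencil, 130 mm long, lying between the robot and the holding board. The point is at its middle.
- mallet: The mallet as a whole; its origin is at the centre of its head's flat foot, z up along the handle.
- block: The carved block as a whole; its origin is at the centre of its underside.
Mind the look-alikes: they are no part of the job. What is shaped like the block but blue is not meant.

How it is judged:
On the way, in this order (a step that is already met when the one before it is completed fails the run):
1. the mallet has been taken up off the bench (height (world z) of mallet_head above 0.035 m and contact force between the fingers and mallet above 2 N), for 0.2 s.
2. the block has walked out of the cheeks' grip (its middle 18 mm or more towards the open front), still lying on the board (x of block_mid in the frame of seat below -0.018 m and z of block_mid in the frame of seat below 0.027 m), for 0.1 s.
3. the mallet stands on the bench again, let go (angle between mallet_head's own z axis and vertical below 0.1 rad and height (world z) of mallet_head below 0.028 m and contact force between the fingers and mallet below 0.3 N and linear speed of mallet below 0.02 m/s), for 0.2 s.
At the end, for the whole second after the job is handed in: The block lies face up and flat on the cork mat, its centre within 35 mm of the mat's centre, at rest; the mallet stands upright on its head on the bench, at rest; both let go (horizontal distance between block_mid and mat_top below 0.035 m and height (world z) of block_mid between 0.018 and 0.026 m and angle between block_mid's own z axis and vertical below 0.06 rad and linear speed of each of block, mallet below 0.02 m/s and angle between mallet_head's own z axis and vertical below 0.1 rad and height (world z) of mallet_head between 0.021 and 0.028 m); the robot touches nothing.
It fails at once if the mallet presses on the block with more than 22 N (contact force between mallet and block above 22 N).
It fails at once if the hand or arm touches the block while the cheeks still hold it (less than 17.5 mm out) ((x of block_mid in the frame of seat between -0.0175 and 0.02 m and z of block_mid in the frame of seat below 0.027 m and y of block_mid in the frame of seat between -0.02 and 0.02 m) and contact force between any of the fingers, the arm and block above 1 N).
It fails at once if the block is dropped (it falls faster than 0.6 m/s with no finger on it) (linear speed of block above 0.6 m/s and contact force between the fingers and block below 0.2 N).
It fails at once if a bystander is shifted by more than 25 mm (distance of any of gouge_mid, chisel_mid, skew_mid, brush_mid, square_mid, offcut_mid, pencil_mid from where it was at the start of the episode above 0.025 m).
It also fails if it takes over 69 s, if anything falls off the work surface, if the arm or the gripper's body presses on something with over 40 N, if the wrist force passes 120 N, or if a joint passes its speed limit or range.

## Working session

There is one attempt and no reset: what is moved stays moved. The work goes in short steps, Python scripts to look and compute and a tool call to move; the robot and the scene stay as the last step left them, time stands still between calls to the robot, and variables do not carry over. Pictures are saved under pics/ and viewed, at most 10 in all, crops included, and the job is handed in when it is done.

Besides the shell and the picture viewer there is one more tool, called after "Emit:" by a JSON object that holds its "name" and its "arguments", one argument or row to a line. drive_tool: Moves the arm, as the interface text tells. Its arguments: {"type":"object","properties":{"rows":{"type":"array","items":{"type":"array"}},"jaw":{"type":"number"},"grip_force":{"type":"number"}},"required":["rows"]}

```bash
mkdir -p pics; python3 - <<'E'
from station import ctrl, vision
import cv2, numpy as np, pickle
o=ctrl.get_obs(); print(o['tool_pos'],o['tool_rot'],o['opening'],ctrl.finger_overhang)
d={}
for n in('scene','top'):
    d[n]=vision.get_image(n); v=d[n]
    print(n,v['vertical_fov'],v['cx'],v['cy'],v['dist_coeffs'],np.round(-v['R'].T@v['t'],3),np.round(v['R'],2).tolist())
    cv2.imwrite(f'pics/{n}0.png',cv2.resize(v['image'],(800,600),interpolation=cv2.INTER_CUBIC))
pickle.dump(d,open('d0.pkl','wb'))
E
```

```text
[0.19748116 0.59249242 0.30267158] [-5.03210399e-01 -3.10046231e+00  3.07839138e-03] 0.08570370138540578 0.0726
scene 54.621523976932146 259.5695526933857 189.59702879629344 [-0.00572848  0.          0.          0.          0.        ] [ 1.126 -0.296  0.845] [[0.53, 0.85, 0.01], [0.62, -0.38, -0.68], [-0.58, 0.36, -0.73]]
top 42.177828677412975 254.70452005392016 191.8617401624298 [-0.06025147  0.          0.          0.          0.        ] [0.286 0.1   1.825] [[0.01, -1.0, 0.02], [-0.99, -0.01, -0.14], [0.14, -0.02, -0.99]]
```

View pics/top0.png

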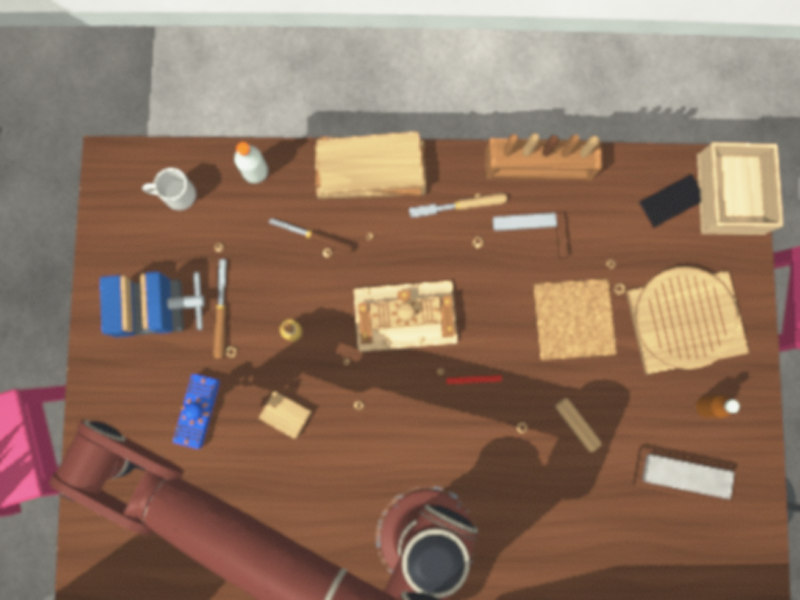

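View pics/scene0.png

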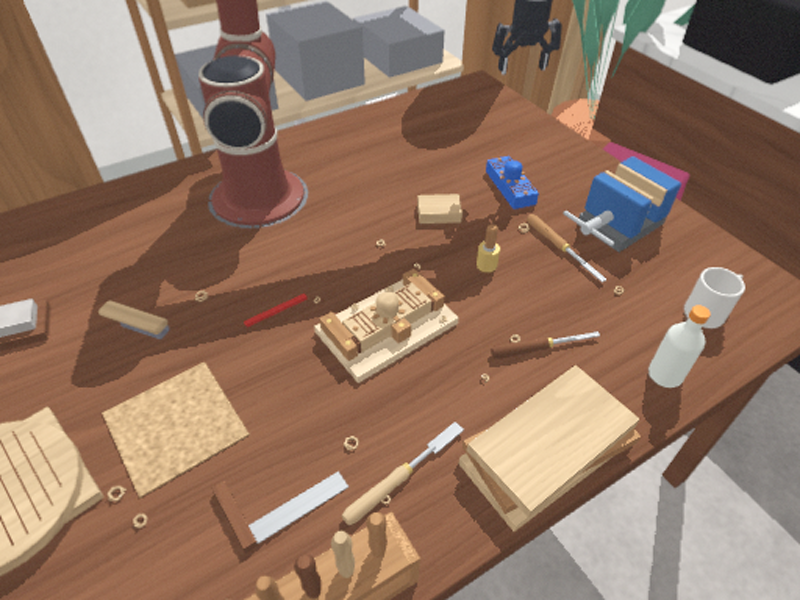

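Top view: the board with the wooden block is at (405,315), the brass mallet at (290,328) and the cork mat at (575,318), all in 800-px coordinates. There are two block-like things: the wooden one between battens at (405,312) and a blue one at (195,410). The wooden one on the board fits the description. The boss is at (388,303) in the scene view.

```bash
cat > h.py <<'E'
import numpy as np, cv2, pickle
from scipy.optimize import least_squares
from scipy.spatial.transform import Rotation as Ro
def K(v):
    f=v['image'].shape[0]/2/np.tan(np.radians(v['vertical_fov'])/2)
    return np.array([[f,0,v['cx']],[0,f,v['cy']],[0,0,1.]])
def proj(v,X):
    return cv2.projectPoints(np.atleast_2d(np.array(X,float)),cv2.Rodrigues(np.array(v['R']))[0],np.array(v['t'],float),K(v),np.array(v['dist_coeffs'],float))[0][:,0]
def ray(v,p):
    n=cv2.undistortPoints(np.array([[p]],float),K(v),np.array(v['dist_coeffs'],float))[0,0]
    R=np.array(v['R']); d=R.T@np.array([*n,1.]); return -R.T@np.array(v['t']),d/np.linalg.norm(d)
def onz(v,p,z):
    c,d=ray(v,p); return c+d*(z-c[2])/d[2]
def tri(vs,ps):
    A=np.zeros((3,3));b=np.zeros(3)
    for v,p in zip(vs,ps):
        c,d=ray(v,p);M=np.eye(3)-np.outer(d,d);A+=M;b+=M@c
    return np.linalg.solve(A,b)
E
python3 - <<'E'
from h import *
d=pickle.load(open('d0.pkl','rb')); s=.64
T,S=d['top'],d['scene']; q=lambda *a:np.array(a)*s
np.set_printoptions(precision=4,suppress=True)
print('boss top',tri([T,S],[q(407,296),q(388,293)]))
print('mat c tri',tri([T,S],[q(575,319),q(174,427)]))
print('mat corners top',[onz(T,q(*p),.005)[:2] for p in((535,284),(613,279),(617,355),(541,360))])
print('mat corners scene',[onz(S,q(*p),.005)[:2] for p in((102,413),(207,364),(247,434),(143,493))])
print('mallet foot scene',onz(S,q(487,262),.01),'handle top',tri([T,S],[q(290,324),q(491,228)]))
print('board corners top',[onz(T,q(*p),.018)[:2] for p in((354,289),(455,281),(458,344),(358,351))])
print('board corners scene',[onz(S,q(*p),.018)[:2] for p in((458,318),(360,377))])
E
```

```text
boss top [0.5362 0.0465 0.1244]
mat c tri [ 0.5062 -0.3542 -0.0059]
mat corners top [array([ 0.5879, -0.2582]), array([ 0.6021, -0.4469]), array([ 0.4199, -0.4508]), array([ 0.407 , -0.2693])]
mat corners scene [array([ 0.4264, -0.4467]), array([ 0.4192, -0.2652]), array([ 0.5884, -0.2559]), array([ 0.6014, -0.4253])]
mallet foot scene [0.4708 0.3182 0.01  ] handle top [0.4756 0.3095 0.1095]
board corners top [array([0.5694, 0.172 ]), array([ 0.5909, -0.0658]), array([ 0.442 , -0.0724]), array([0.4237, 0.1605])]
board corners scene [array([0.5713, 0.1723]), array([ 0.5937, -0.0501])]
```

Emit:
{"name": "drive_tool", "arguments": {
  "rows": [
    [[-0.0347,-0.0178,0],0],
    [[-0.0347,-0.0178,0],0],
    [[-0.0347,-0.0178,0],0],
    [[-0.0347,-0.0178,0],0],
    [[-0.0347,-0.0178,0],0],
    [[-0.0347,-0.0178,0],0],
    [[-0.0347,-0.0178,0],0],
    [[-0.0347,-0.0178,0],0],
    [[-0.0347,-0.0178,0],0],
    [[-0.0347,-0.0178,0],0]
  ]
}}

```text
t: 1.1
tool_pos: [0.4713, 0.3129, 0.3034]
tool_rot: [-0.503, -3.1, 0.001]
contact_force: [-0.3, 1.0, -1.2]
opening: 0.0854
grip_force: 0.0
```

Emit:
{"name": "drive_tool", "arguments": {
  "rows": [
    [[0,0,0],0.146],
    [[0,0,0],0.146],
    [[0,0,0],0.146],
    [[0,0,0],0.146],
    [[0,0,0],0.146],
    [[0,0,0],0.146],
    [[0,0,0],0.146],
    [[0,0,0],0.146],
    [[0,0,0],0]
  ]
}}

```text
t: 2.0
tool_pos: [0.4703, 0.3142, 0.3033]
tool_rot: [-2.129, -2.31, 0.002]
contact_force: [-0.4, -0.6, -0.9]
opening: 0.0855
grip_force: 0.0
```

```bash
python3 - <<'E'
from station import ctrl, vision
import cv2, numpy as np, pickle
from h import Ro
o=ctrl.get_obs(); print(o['t'],o['tool_pos'],Ro.from_rotvec(o['tool_rot']).as_matrix().round(3).tolist(),o['contact_force'],o['q'])
v=vision.get_image('wrist'); v['obs']=o
print(v['vertical_fov'],v['dist_coeffs'],np.round(-v['R'].T@v['t'],3),np.round(v['R'],2).tolist())
cv2.imwrite('pics/w1.png',cv2.resize(v['image'],(800,600),interpolation=cv2.INTER_CUBIC))
pickle.dump(v,open('w1.pkl','wb'))
E
```

```text
2.0 [0.4703322  0.31416724 0.3033016 ] [[-0.081, 0.997, -0.001], [0.997, 0.081, -0.0], [-0.0, -0.001, -1.0]] [-0.37505133 -0.58810302 -0.88944119] [ 4.57343544e-01 -8.75438633e-02  1.75241020e+00 -1.43631539e-05
  1.47775097e+00  3.76061077e-01]
65.24069747137095 [-0.07096024  0.          0.          0.          0.        ] [0.463 0.397 0.372] [[1.0, 0.08, -0.0], [0.08, -0.94, 0.32], [0.03, -0.32, -0.95]]
```

View pics/w1.png

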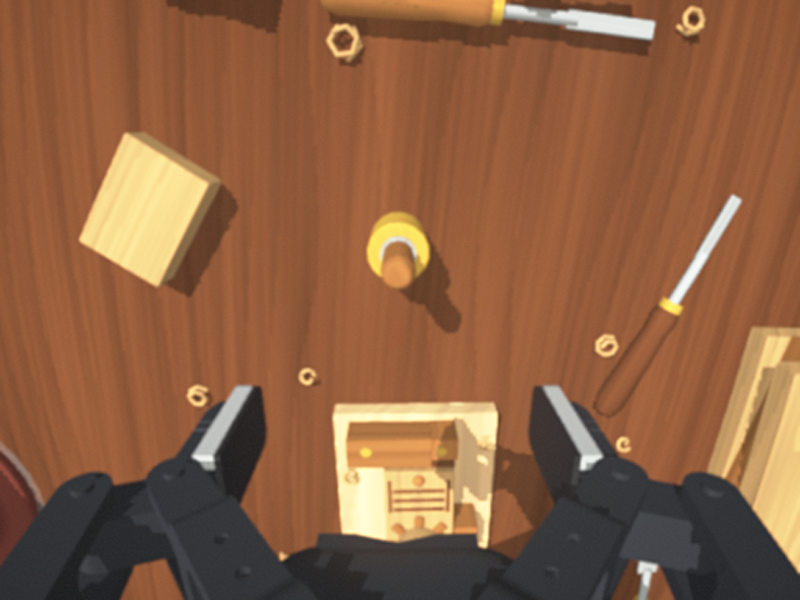

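The wrist view shows the brass mallet with its handle top at (398,270) and head at (398,250). The left end of the board has its corners at (334,404) and (497,404), and the left batten spans columns 347–457.

```bash
python3 - <<'E'
from h import *
np.set_printoptions(precision=4,suppress=True)
v=pickle.load(open('w1.pkl','rb')); d=pickle.load(open('d0.pkl','rb')); s=.64
q=lambda *a:np.array(a)*s
print('handletop',onz(v,q(398,272),.104),'headtop',onz(v,q(398,253),.05))
print('tri handle top w/scene',tri([v,d['scene']],[q(398,272),q(491,228)]))
P=[onz(v,q(*p),.018) for p in((334,406),(497,405))];print('board L corners',P, np.linalg.norm(P[1]-P[0]),np.arctan2(*(P[1]-P[0])[[1,0]]))
print('batten',[onz(v,q(*p),.048)[:2] for p in((347,424),(457,424),(347,466),(457,466))])
# overlay of mallet silhouettes at guess
im=v['image'].copy(); hsv=cv2.cvtColor(im,cv2.COLOR_BGR2HSV)
m=cv2.inRange(hsv,(22,120,120),(35,255,255)); n,l,st,c=cv2.connectedComponentsWithStats(m)
for i in range(1,n):
    if st[i,4]>100: print('yellow',st[i]/s,c[i]/s)
for g in ((.472,.316),(.472,.312)):
    for z,r in((0,.022),(.05,.022),(.1,.011)):
        a=np.linspace(0,2*np.pi,60); pp=proj(v,np.c_[g[0]+r*np.cos(a),g[1]+r*np.sin(a),0*a+z])/s
        print(g,z,pp.min(0),pp.max(0))
E
```

```text
handletop [0.47   0.3201 0.104 ] headtop [0.4703 0.3186 0.05  ]
tri handle top w/scene [0.4691 0.3182 0.1005]
board L corners [array([0.4267, 0.1698, 0.018 ]), array([0.5687, 0.1823, 0.018 ])] 0.14254733671952424 0.08795456559148501
batten [array([0.4409, 0.1729]), array([0.53  , 0.1803]), array([0.4427, 0.131 ]), array([0.5354, 0.1386])]
yellow [368.75   221.875   59.375   51.5625 793.75  ] [395.1033 240.4835]
(0.472, 0.316) 0 [372.472  214.4113] [426.8849 267.7919]
(0.472, 0.316) 0.05 [368.9858 225.8925] [431.1997 286.3342]
(0.472, 0.316) 0.1 [382.4953 259.3494] [418.7991 294.1381]
(0.472, 0.312) 0 [372.1444 219.4037] [426.3821 272.4492]
(0.472, 0.312) 0.05 [368.6259 231.575 ] [430.6075 291.5732]
(0.472, 0.312) 0.1 [382.0177 265.7833] [418.1603 300.2654]
```

Emit:
{"name": "drive_tool", "arguments": {
  "rows": [
    [[0.0033,0.0005,0],0],
    [[0,0,0.034],0],
    [[0,0,0.034],0],
    [[0,0,0.034],0],
    [[0,0,0.034],0],
    [[0,0,0.023],0],
    [[0,0,0.01],0],
    [[0,0,0],0]
  ]
}}

```text
t: 2.85
tool_pos: [0.4699, 0.3173, 0.1333]
tool_rot: [-2.128, -2.31, 0.005]
contact_force: [-0.3, 0.0, -0.7]
opening: 0.0856
grip_force: 0.0
```

Emit:
{"name": "drive_tool", "arguments": {
  "rows": [
    [[0,0,0],0],
    [[0,0,0],0],
    [[0,0,0],0],
    [[0,0,0],0],
    [[0,0,0],0],
    [[0,0,0],0],
    [[0,0,0],0],
    [[0,0,0],0]
  ],
  "jaw": 1,
  "grip_force": 100
}}

```text
t: 3.65
tool_pos: [0.4711, 0.3179, 0.136]
tool_rot: [2.13, 2.31, 0.001]
contact_force: [-2.7, 0.5, 6.4]
opening: 0.0199
grip_force: 97.6
```

Emit:
{"name": "drive_tool", "arguments": {
  "rows": [
    [[0,0,-0.01],0],
    [[0,0,-0.02],0],
    [[0,0,-0.03],0],
    [[0,0,-0.03],0],
    [[0,0,-0.03],0],
    [[-0.03,0.018,0],0],
    [[-0.04,0.025,0],0],
    [[-0.04,0.025,0],0],
    [[-0.03,0.019,0],0],
    [[-0.019,0.01,0],0]
  ]
}}

```text
t: 4.65
tool_pos: [0.5811, 0.1644, 0.2539]
tool_rot: [-2.132, -2.307, 0.003]
contact_force: [-1.2, -0.1, -4.8]
opening: 0.0197
grip_force: 98.4
```

Emit:
{"name": "drive_tool", "arguments": {
  "rows": [
    [[0,0,0],0],
    [[0,0,0],0]
  ]
}}

```text
t: 4.85
tool_pos: [0.5799, 0.1666, 0.2538]
tool_rot: [-2.13, -2.307, 0.002]
contact_force: [0.4, 1.1, -4.2]
opening: 0.0198
grip_force: 98.3
```

```bash
python3 - <<'E'
from station import ctrl, vision
import cv2, numpy as np, pickle
from h import Ro
o=ctrl.get_obs(); print(o['t'],o['tool_pos'],Ro.from_rotvec(o['tool_rot']).as_matrix().round(3).tolist(),o['contact_force'],o['opening'],o['grip_force'])
v=vision.get_image('wrist'); v['obs']=o
cv2.imwrite('pics/w2.png',cv2.resize(v['image'],(800,600),interpolation=cv2.INTER_CUBIC))
pickle.dump(v,open('w2.pkl','wb'))
E
```

```text
4.85 [0.5798582  0.16659459 0.25380547] [[-0.08, 0.997, -0.002], [0.997, 0.08, 0.0], [0.0, -0.002, -1.0]] [ 0.35673104  1.1132169  -4.17965933] 0.01977242400650322 98.32882621558383
```

View pics/w2.png

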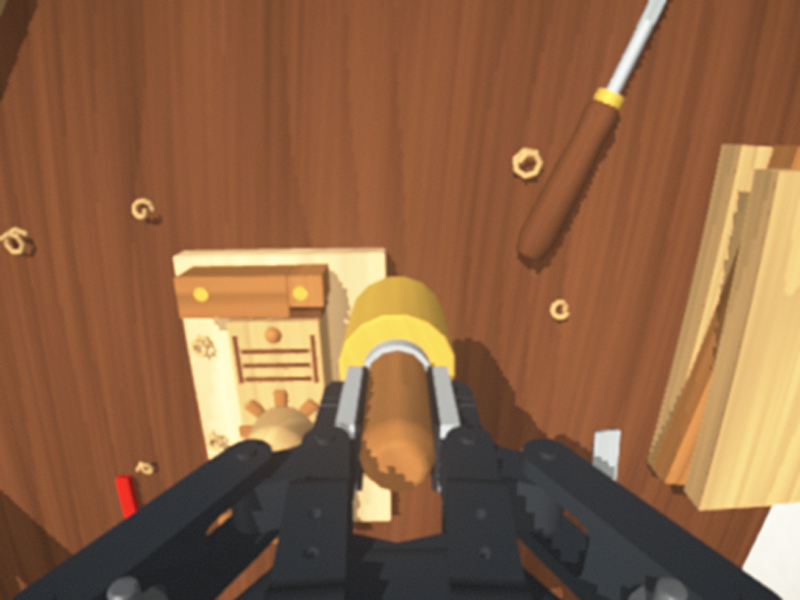

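The mallet hangs upright in the jaws. The wooden block shows its carved lines at (275,360) and its boss at (285,425), and the left batten spans (178–327, 270–318). I'll overlay a model to check the seat pose.

```bash
cat >> h.py <<'E'
def seatT(x,y,a,P):
    P=np.atleast_2d(np.array(P,float));c,s=np.cos(a),np.sin(a)
    return np.c_[x+c*P[:,0]-s*P[:,1],y+s*P[:,0]+c*P[:,1],P[:,2]+.018]
E
python3 - <<'E'
from h import *
v=pickle.load(open('w2.pkl','rb')); im=cv2.resize(v['image'],(1600,1200),interpolation=cv2.INTER_CUBIC)
for (x,y,a),col in(((.511,.055,.086),(255,0,0)),):
    def L(P,closed=True):
        p=(proj(v,seatT(x,y,a,P))*3.125).astype(int); cv2.polylines(im,[p.reshape(-1,1,2)],closed,col,1)
    L([(-62,.0808*1e3,30),(32,80.8,30),(32,80.8,0),(-62,80.8,0)] and [(-.062,.0808,.03),(.032,.0808,.03),(.032,.0808,0)],False)
    L([(-.03,.08,.034),(.03,.08,.034),(.03,-.08,.034),(-.03,-.08,.034)])
    t=np.linspace(0,6.3,40); L(np.c_[.021*np.cos(t),.021*np.sin(t),0*t+.059])
    L([(.031,.015,.032),(.053,.015,.032),(.053,-.015,.032),(.031,-.015,.032)])
    L([(-.07,.115,0),(.075,.115,0)],False)
cv2.imwrite('pics/o2.png',im[450:1050,250:1050])
E
```

```text
(no output)
```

View pics/o2.png

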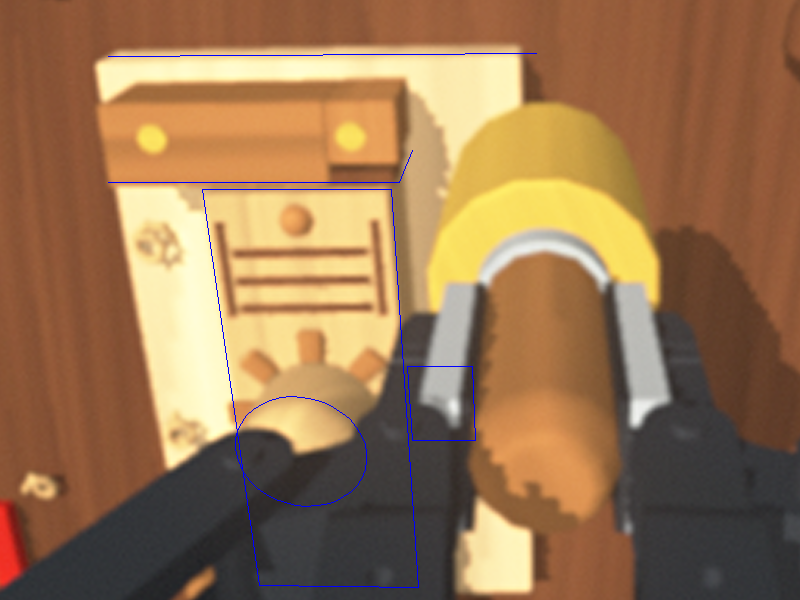

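Emit:
{"name": "drive_tool", "arguments": {
  "rows": [
    [[-0.02,-0.005,0],0],
    [[-0.02,-0.005,0],0],
    [[-0.0174,-0.004,0],0],
    [[0,0,0.025],0],
    [[0,0,0.035],0],
    [[0,0,0.025],0],
    [[0,0,0.0108],0],
    [[0,0,0],0],
    [[0,0,0],0]
  ]
}}

```text
t: 5.8
tool_pos: [0.5716, 0.1093, 0.1604]
tool_rot: [2.128, 2.31, 0.002]
contact_force: [-1.3, -0.1, -3.5]
opening: 0.0197
grip_force: 98.4
```

Emit:
{"name": "drive_tool", "arguments": {
  "rows": [
    [[0,-0.002,0],0],
    [[0,-0.002,0],0],
    [[0,-0.002,0],0],
    [[0,-0.002,0],0],
    [[0,0,0],0]
  ]
}}

```text
t: 6.3
tool_pos: [0.5628, 0.108, 0.1593]
tool_rot: [2.13, 2.31, 0.0]
contact_force: [0.3, -0.5, -3.7]
opening: 0.0197
grip_force: 98.4
```

Emit:
{"name": "drive_tool", "arguments": {
  "rows": [
    [[0,-0.001,0],0],
    [[0,-0.001,0],0],
    [[0,-0.001,0],0],
    [[0,0,0],0]
  ]
}}

```text
t: 6.7
tool_pos: [0.5599, 0.1078, 0.159]
tool_rot: [-2.13, -2.309, 0.0]
contact_force: [1.2, -0.0, -5.1]
opening: 0.0199
grip_force: 98.4
```

Emit:
{"name": "drive_tool", "arguments": {
  "rows": [
    [[0,-0.001,0],0],
    [[0,0,0],0]
  ]
}}

```text
t: 6.9
tool_pos: [0.5589, 0.1077, 0.159]
tool_rot: [-2.13, -2.309, 0.0]
contact_force: [-0.1, -0.4, -4.7]
opening: 0.0201
grip_force: 98.4
```

Emit:
{"name": "drive_tool", "arguments": {
  "rows": [
    [[0,-0.0007,0],0],
    [[0,0,0],0]
  ]
}}

```text
t: 7.1
tool_pos: [0.5583, 0.1076, 0.1591]
tool_rot: [-2.13, -2.31, 0.0]
contact_force: [0.3, -0.3, -4.5]
opening: 0.0195
grip_force: 98.4
```

Emit:
{"name": "drive_tool", "arguments": {
  "rows": [
    [[0,-0.0006,0],0],
    [[0,0,0],0]
  ]
}}

```text
t: 7.3
tool_pos: [0.5578, 0.1076, 0.1592]
tool_rot: [2.129, 2.309, 0.0]
contact_force: [0.6, 0.8, -4.2]
opening: 0.0199
grip_force: 98.4
```

Emit:
{"name": "drive_tool", "arguments": {
  "rows": [
    [[0,-0.0006,0],0],
    [[0,0,0],0]
  ]
}}

```text
t: 7.5
tool_pos: [0.5576, 0.1075, 0.1592]
tool_rot: [2.129, 2.309, 0.002]
contact_force: [1.5, -0.5, -5.6]
opening: 0.02
grip_force: 98.3
```

Emit:
{"name": "drive_tool", "arguments": {
  "rows": [
    [[0,-0.0005,0],0],
    [[0,0,0],0]
  ]
}}

```text
t: 7.7
tool_pos: [0.5573, 0.1075, 0.1593]
tool_rot: [2.129, 2.308, 0.003]
contact_force: [5.2, 0.9, -7.2]
opening: 0.0197
grip_force: 98.2
```

Emit:
{"name": "drive_tool", "arguments": {
  "rows": [
    [[0,-0.0005,0],0],
    [[0,0,0],0]
  ]
}}

```text
t: 7.9
tool_pos: [0.5571, 0.1075, 0.1594]
tool_rot: [2.128, 2.308, 0.004]
contact_force: [5.5, 1.1, -8.3]
opening: 0.0195
grip_force: 98.0
```

Emit:
{"name": "drive_tool", "arguments": {
  "rows": [
    [[0,-0.0005,0],0],
    [[0,-0.0005,0],0],
    [[0,0,0],0]
  ]
}}

```text
t: 8.2
tool_pos: [0.5567, 0.1074, 0.1595]
tool_rot: [2.127, 2.307, 0.006]
contact_force: [9.0, 1.0, -9.3]
opening: 0.0195
grip_force: 97.9
```

Emit:
{"name": "drive_tool", "arguments": {
  "rows": [
    [[0,-0.0005,0],0],
    [[0,0,0],0]
  ]
}}

```text
t: 8.4
tool_pos: [0.5565, 0.1074, 0.1596]
tool_rot: [2.127, 2.306, 0.008]
contact_force: [9.6, 0.3, -9.6]
opening: 0.0198
grip_force: 97.9
```

Emit:
{"name": "drive_tool", "arguments": {
  "rows": [
    [[0,-0.0005,0],0],
    [[0,-0.0005,0],0],
    [[0,0,0],0]
  ]
}}

```text
t: 8.7
tool_pos: [0.5562, 0.1073, 0.1599]
tool_rot: [2.126, 2.305, 0.01]
contact_force: [11.0, 0.6, -11.5]
opening: 0.0198
grip_force: 98.0
```

Emit:
{"name": "drive_tool", "arguments": {
  "rows": [
    [[0,-0.0005,0],0],
    [[0,0,0],0]
  ]
}}

```text
t: 8.9
tool_pos: [0.556, 0.1073, 0.1599]
tool_rot: [2.126, 2.304, 0.012]
contact_force: [12.7, 0.6, -12.5]
opening: 0.0196
grip_force: 98.0
```

Emit:
{"name": "drive_tool", "arguments": {
  "rows": [
    [[0,-0.0004,0.0005],0],
    [[0,-0.0004,0.0005],0],
    [[0,0,0],0]
  ]
}}

```text
t: 9.2
tool_pos: [0.5558, 0.1073, 0.1599]
tool_rot: [2.125, 2.303, 0.014]
contact_force: [11.7, 1.4, -8.7]
opening: 0.0197
grip_force: 98.5
```

Emit:
{"name": "drive_tool", "arguments": {
  "rows": [
    [[0,-0.0005,0.0003],0],
    [[0,0,0],0]
  ]
}}

```text
t: 9.4
tool_pos: [0.5557, 0.1073, 0.16]
tool_rot: [2.124, 2.303, 0.015]
contact_force: [12.6, 1.8, -9.3]
opening: 0.02
grip_force: 98.6
```

Emit:
{"name": "drive_tool", "arguments": {
  "rows": [
    [[0,-0.0005,0.0004],0],
    [[0,-0.0005,0.0004],0],
    [[0,0,0],0]
  ]
}}

```text
t: 9.7
tool_pos: [0.5554, 0.1073, 0.16]
tool_rot: [2.123, 2.302, 0.017]
contact_force: [14.4, 0.7, -7.6]
opening: 0.0195
grip_force: 98.7
```

Emit:
{"name": "drive_tool", "arguments": {
  "rows": [
    [[0,-0.0005,0.0003],0],
    [[0,0,0],0]
  ]
}}

```text
t: 9.9
tool_pos: [0.5552, 0.1072, 0.16]
tool_rot: [2.123, 2.301, 0.019]
contact_force: [14.4, 1.7, -7.0]
opening: 0.0197
grip_force: 98.7
```

Emit:
{"name": "drive_tool", "arguments": {
  "rows": [
    [[0,-0.0005,0.0002],0],
    [[0,-0.0004,0.0002],0],
    [[0,0,0],0]
  ]
}}

```text
t: 10.2
tool_pos: [0.5549, 0.1072, 0.16]
tool_rot: [2.122, 2.3, 0.021]
contact_force: [16.2, 1.5, -7.0]
opening: 0.0197
grip_force: 98.7
```

Emit:
{"name": "drive_tool", "arguments": {
  "rows": [
    [[0,-0.0004,0.0002],0],
    [[0,0,0],0]
  ]
}}

```text
t: 10.4
tool_pos: [0.5548, 0.1072, 0.16]
tool_rot: [2.122, 2.3, 0.022]
contact_force: [15.8, 1.9, -7.4]
opening: 0.0198
grip_force: 98.7
```

Emit:
{"name": "drive_tool", "arguments": {
  "rows": [
    [[0,0.006,-0.002],0],
    [[0,0.015,0],0],
    [[0,0.02,0],0],
    [[-0.03,0,0],0],
    [[-0.036,0,0],0],
    [[-0.03,0,0],0],
    [[0,-0.015,0],0],
    [[0,-0.01,0],0],
    [[0,0,0],0],
    [[0,0,0],0]
  ]
}}

```text
t: 11.4
tool_pos: [0.5725, 0.0131, 0.1581]
tool_rot: [-2.129, -2.31, 0.0]
contact_force: [0.3, -0.0, -4.6]
opening: 0.0198
grip_force: 99.6
```

Emit:
{"name": "drive_tool", "arguments": {
  "rows": [
    [[0,-0.002,0],0],
    [[0,-0.002,0],0],
    [[0,-0.001,0],0],
    [[0,-0.001,0],0],
    [[0,0,0],0]
  ]
}}

```text
t: 11.9
tool_pos: [0.5673, 0.0122, 0.1583]
tool_rot: [2.129, 2.309, 0.003]
contact_force: [1.9, 0.6, -5.4]
opening: 0.0194
grip_force: 99.2
```

Emit:
{"name": "drive_tool", "arguments": {
  "rows": [
    [[0,-0.001,0.0002],0],
    [[0,-0.001,0.0002],0],
    [[0,0,0],0]
  ]
}}

```text
t: 12.2
tool_pos: [0.5666, 0.012, 0.1585]
tool_rot: [2.127, 2.306, 0.007]
contact_force: [7.7, 2.1, -8.2]
opening: 0.0199
grip_force: 99.0
```

Emit:
{"name": "drive_tool", "arguments": {
  "rows": [
    [[0,-0.001,0.0003],0],
    [[0,0,0],0]
  ]
}}

```text
t: 12.4
tool_pos: [0.5662, 0.012, 0.1585]
tool_rot: [2.126, 2.305, 0.01]
contact_force: [8.6, 2.6, -8.4]
opening: 0.0197
grip_force: 99.0
```

Emit:
{"name": "drive_tool", "arguments": {
  "rows": [
    [[0,-0.001,0.0004],0],
    [[0,-0.001,0.0004],0],
    [[0,0,0],0]
  ]
}}

```text
t: 12.7
tool_pos: [0.5656, 0.0119, 0.1587]
tool_rot: [2.125, 2.302, 0.015]
contact_force: [12.3, 2.7, -8.4]
opening: 0.0199
grip_force: 99.0
```

Emit:
{"name": "drive_tool", "arguments": {
  "rows": [
    [[0,-0.001,0.0003],0],
    [[0,0,0],0]
  ]
}}

```text
t: 12.9
tool_pos: [0.565, 0.0117, 0.1588]
tool_rot: [2.124, 2.302, 0.016]
contact_force: [12.9, 2.5, -7.3]
opening: 0.0198
grip_force: 99.2
```

Emit:
{"name": "drive_tool", "arguments": {
  "rows": [
    [[0,-0.001,0.0002],0],
    [[0,-0.001,0.0002],0],
    [[0,0,0],0]
  ]
}}

```text
t: 13.2
tool_pos: [0.5638, 0.0114, 0.159]
tool_rot: [2.122, 2.3, 0.018]
contact_force: [16.3, 2.2, -7.7]
opening: 0.0196
grip_force: 99.1
```

Emit:
{"name": "drive_tool", "arguments": {
  "rows": [
    [[0,-0.001,0.0001],0],
    [[0,0,0],0]
  ]
}}

```text
t: 13.4
tool_pos: [0.5633, 0.0113, 0.1591]
tool_rot: [2.121, 2.299, 0.02]
contact_force: [16.4, 2.2, -9.1]
opening: 0.0193
grip_force: 99.2
```

Emit:
{"name": "drive_tool", "arguments": {
  "rows": [
    [[0,-0.001,0.0003],0],
    [[0,0,0],0]
  ]
}}

```text
t: 13.6
tool_pos: [0.5627, 0.0111, 0.1591]
tool_rot: [2.121, 2.298, 0.021]
contact_force: [17.8, 2.7, -9.2]
opening: 0.0199
grip_force: 99.2
```

Emit:
{"name": "drive_tool", "arguments": {
  "rows": [
    [[0,-0.0005,0.0003],0],
    [[0,-0.0005,0.0002],0],
    [[0,0,0],0]
  ]
}}

```text
t: 13.9
tool_pos: [0.5623, 0.011, 0.1592]
tool_rot: [2.12, 2.297, 0.023]
contact_force: [18.5, 2.6, -7.0]
opening: 0.0195
grip_force: 99.2
```

Emit:
{"name": "drive_tool", "arguments": {
  "rows": [
    [[0,0.008,-0.0025],0],
    [[0,0.016,0],0],
    [[0,0.02,0],0],
    [[0.03,0,0],0],
    [[0.036,0,0],0],
    [[0.03,0,0],0],
    [[0,-0.017,0],0],
    [[0,-0.01,0],0],
    [[0,-0.003,0],0],
    [[0,0,0],0]
  ]
}}

```text
t: 14.9
tool_pos: [0.5617, 0.1073, 0.1574]
tool_rot: [-2.131, -2.309, 0.001]
contact_force: [-0.8, 0.4, -4.3]
opening: 0.0198
grip_force: 100.0
```

Emit:
{"name": "drive_tool", "arguments": {
  "rows": [
    [[0,-0.001,0],0],
    [[0,-0.001,0],0],
    [[0,-0.001,0],0],
    [[0,-0.001,0.0002],0],
    [[0,0,0],0]
  ]
}}

```text
t: 15.4
tool_pos: [0.558, 0.1075, 0.1572]
tool_rot: [-2.13, -2.309, 0.0]
contact_force: [-1.0, -0.6, -4.3]
opening: 0.0198
grip_force: 100.0
```

Emit:
{"name": "drive_tool", "arguments": {
  "rows": [
    [[0,-0.001,-0.0005],0],
    [[0,-0.001,0],0],
    [[0,0,0],0]
  ]
}}

```text
t: 15.7
tool_pos: [0.5568, 0.1075, 0.1581]
tool_rot: [2.128, 2.308, 0.003]
contact_force: [3.7, 0.6, -6.0]
opening: 0.0197
grip_force: 99.5
```

Emit:
{"name": "drive_tool", "arguments": {
  "rows": [
    [[0,-0.001,0],0],
    [[0,-0.001,0],0],
    [[0,0,0],0]
  ]
}}

```text
t: 16.0
tool_pos: [0.556, 0.1074, 0.1584]
tool_rot: [2.127, 2.306, 0.008]
contact_force: [8.8, 1.6, -10.1]
opening: 0.0197
grip_force: 99.1
```

Emit:
{"name": "drive_tool", "arguments": {
  "rows": [
    [[0,-0.001,0],0],
    [[0,-0.001,0.0003],0],
    [[0,0,0],0]
  ]
}}

```text
t: 16.3
tool_pos: [0.5551, 0.1073, 0.1587]
tool_rot: [2.125, 2.304, 0.013]
contact_force: [11.0, 1.6, -11.3]
opening: 0.0196
grip_force: 99.1
```

Emit:
{"name": "drive_tool", "arguments": {
  "rows": [
    [[0,-0.001,0.0005],0],
    [[0,-0.001,0.0005],0],
    [[0,0,0],0]
  ]
}}

```text
t: 16.6
tool_pos: [0.5543, 0.1073, 0.1589]
tool_rot: [2.124, 2.302, 0.017]
contact_force: [13.7, 1.4, -9.7]
opening: 0.0197
grip_force: 99.4
```

Emit:
{"name": "drive_tool", "arguments": {
  "rows": [
    [[0,-0.001,0.0004],0],
    [[0,-0.001,0.0004],0],
    [[0,0,0],0]
  ]
}}

```text
t: 16.9
tool_pos: [0.5533, 0.1073, 0.1591]
tool_rot: [2.123, 2.301, 0.021]
contact_force: [16.0, 3.2, -7.5]
opening: 0.0196
grip_force: 99.6
```

Emit:
{"name": "drive_tool", "arguments": {
  "rows": [
    [[0,-0.001,0.0002],0],
    [[0,0,0],0]
  ]
}}

```text
t: 17.1
tool_pos: [0.5527, 0.1073, 0.1592]
tool_rot: [2.122, 2.3, 0.023]
contact_force: [16.1, 2.8, -8.0]
opening: 0.0195
grip_force: 99.5
```

Emit:
{"name": "drive_tool", "arguments": {
  "rows": [
    [[0,-0.001,0.0002],0],
    [[0,0,0],0]
  ]
}}

```text
t: 17.3
tool_pos: [0.552, 0.1073, 0.1592]
tool_rot: [2.122, 2.299, 0.024]
contact_force: [16.8, 2.7, -7.7]
opening: 0.0198
grip_force: 99.6
```

Emit:
{"name": "drive_tool", "arguments": {
  "rows": [
    [[0,-0.0005,0.0002],0],
    [[0,0,0],0]
  ]
}}

```text
t: 17.5
tool_pos: [0.5519, 0.1073, 0.1593]
tool_rot: [2.121, 2.299, 0.025]
contact_force: [17.2, 3.7, -9.2]
opening: 0.0196
grip_force: 99.6
```

Emit:
{"name": "drive_tool", "arguments": {
  "rows": [
    [[0,-0.001,0.0003],0],
    [[0,-0.001,0.0003],0],
    [[0,0,0],0]
  ]
}}

```text
t: 17.8
tool_pos: [0.5503, 0.1072, 0.1593]
tool_rot: [2.121, 2.298, 0.027]
contact_force: [17.3, 3.6, -6.4]
opening: 0.0199
grip_force: 99.8
```

Emit:
{"name": "drive_tool", "arguments": {
  "rows": [
    [[0,-0.001,0.0001],0],
    [[0,-0.001,0.0001],0],
    [[0,0,0],0]
  ]
}}

```text
t: 18.1
tool_pos: [0.5487, 0.1073, 0.1594]
tool_rot: [2.121, 2.298, 0.029]
contact_force: [18.7, 3.9, -6.3]
opening: 0.0197
grip_force: 99.8
```

Emit:
{"name": "drive_tool", "arguments": {
  "rows": [
    [[0,-0.001,0.0001],0],
    [[0,0,0],0]
  ]
}}

```text
t: 18.3
tool_pos: [0.5482, 0.1073, 0.1595]
tool_rot: [2.12, 2.297, 0.031]
contact_force: [20.0, 5.4, -7.2]
opening: 0.0198
grip_force: 99.7
```

Emit:
{"name": "drive_tool", "arguments": {
  "rows": [
    [[0,0.01,-0.002],0],
    [[0,0.02,0],0],
    [[0,0.021,0],0],
    [[-0.03,0,0],0],
    [[-0.036,0,0],0],
    [[-0.03,0,0],0],
    [[0,-0.017,0],0],
    [[0,-0.01,0],0],
    [[0,-0.005,0],0],
    [[0,0,0],0]
  ]
}}

```text
t: 19.3
tool_pos: [0.5664, 0.0126, 0.1559]
tool_rot: [-2.128, -2.31, 0.001]
contact_force: [0.2, 0.4, -4.1]
opening: 0.0194
grip_force: 100.3
```

Emit:
{"name": "drive_tool", "arguments": {
  "rows": [
    [[0,-0.001,0],0],
    [[0,-0.001,0],0],
    [[0,0,0],0]
  ]
}}

```text
t: 19.6
tool_pos: [0.5655, 0.0122, 0.1563]
tool_rot: [2.129, 2.31, 0.0]
contact_force: [0.6, 0.7, -4.0]
opening: 0.0194
grip_force: 100.3
```

Emit:
{"name": "drive_tool", "arguments": {
  "rows": [
    [[0,-0.001,0],0],
    [[0,-0.001,0],0],
    [[0,0,0],0]
  ]
}}

```text
t: 19.9
tool_pos: [0.5639, 0.0118, 0.1564]
tool_rot: [2.129, 2.308, 0.003]
contact_force: [3.6, 0.7, -5.6]
opening: 0.0196
grip_force: 100.0
```

Emit:
{"name": "drive_tool", "arguments": {
  "rows": [
    [[0,-0.001,-0.001],0],
    [[0,-0.001,0],0],
    [[0,-0.001,0],0],
    [[0,-0.001,0.0005],0],
    [[0,0,0],0]
  ]
}}

```text
t: 20.4
tool_pos: [0.5622, 0.0115, 0.158]
tool_rot: [2.125, 2.304, 0.012]
contact_force: [10.7, 2.0, -9.3]
opening: 0.0197
grip_force: 99.7
```

Emit:
{"name": "drive_tool", "arguments": {
  "rows": [
    [[0,-0.001,0.0003],0],
    [[0,-0.001,0.0003],0],
    [[0,0,0],0]
  ]
}}

```text
t: 20.7
tool_pos: [0.5613, 0.0113, 0.1583]
tool_rot: [2.124, 2.302, 0.015]
contact_force: [13.9, 1.7, -8.4]
opening: 0.0194
grip_force: 99.6
```

Emit:
{"name": "drive_tool", "arguments": {
  "rows": [
    [[0,-0.001,0.0002],0],
    [[0,-0.001,0.0002],0],
    [[0,0,0],0]
  ]
}}

```text
t: 21.0
tool_pos: [0.5597, 0.0108, 0.1585]
tool_rot: [2.123, 2.301, 0.015]
contact_force: [14.1, 0.7, -6.5]
opening: 0.0194
grip_force: 99.9
```

Emit:
{"name": "drive_tool", "arguments": {
  "rows": [
    [[0,-0.001,0.0002],0],
    [[0,-0.001,0.0002],0],
    [[0,0,0],0]
  ]
}}

```text
t: 21.3
tool_pos: [0.5583, 0.0105, 0.1586]
tool_rot: [2.122, 2.3, 0.017]
contact_force: [14.1, -0.5, -6.4]
opening: 0.0197
grip_force: 99.9
```

Moving freely at about 14 N.

Emit:
{"name": "drive_tool", "arguments": {
  "rows": [
    [[0,-0.001,0.0001],0],
    [[0,-0.001,0.0001],0],
    [[0,0,0],0]
  ]
}}

```text
t: 21.6
tool_pos: [0.5567, 0.0103, 0.1588]
tool_rot: [2.121, 2.299, 0.018]
contact_force: [14.5, 0.6, -6.9]
opening: 0.0196
grip_force: 99.8
```

Emit:
{"name": "drive_tool", "arguments": {
  "rows": [
    [[0,-0.001,0.0001],0],
    [[0,-0.001,0.0001],0],
    [[0,0,0],0]
  ]
}}

```text
t: 21.9
tool_pos: [0.5552, 0.0101, 0.1589]
tool_rot: [2.12, 2.298, 0.02]
contact_force: [16.3, -0.0, -6.3]
opening: 0.0192
grip_force: 99.9
```

Emit:
{"name": "drive_tool", "arguments": {
  "rows": [
    [[0,-0.001,0.0001],0],
    [[0,0,0],0]
  ]
}}

```text
t: 22.1
tool_pos: [0.5544, 0.01, 0.1589]
tool_rot: [2.12, 2.297, 0.02]
contact_force: [17.1, 0.6, -7.2]
opening: 0.0198
grip_force: 100.0
```

Emit:
{"name": "drive_tool", "arguments": {
  "rows": [
    [[0,0.01,-0.003],0],
    [[0,0.02,0],0],
    [[0,0.02,0],0],
    [[0.03,0,0],0],
    [[0.036,0,0],0],
    [[0.03,0,0],0],
    [[0,-0.015,0],0],
    [[0,-0.012,0],0],
    [[0,-0.007,0],0],
    [[0,-0.001,0],0]
  ]
}}

```text
t: 23.1
tool_pos: [0.5545, 0.1068, 0.1574]
tool_rot: [-2.13, -2.308, 0.002]
contact_force: [0.7, -0.0, -4.1]
opening: 0.0196
grip_force: 100.4
```

Emit:
{"name": "drive_tool", "arguments": {
  "rows": [
    [[0,-0.001,0],0],
    [[0,-0.001,0],0],
    [[0,0,0],0]
  ]
}}

```text
t: 23.4
tool_pos: [0.5539, 0.1069, 0.158]
tool_rot: [2.13, 2.309, 0.0]
contact_force: [0.4, -0.5, -4.8]
opening: 0.0196
grip_force: 100.4
```

Emit:
{"name": "drive_tool", "arguments": {
  "rows": [
    [[0,-0.0015,0],0],
    [[0,-0.0015,0],0],
    [[0,-0.001,0],0],
    [[0,0,0],0]
  ]
}}

```text
t: 23.8
tool_pos: [0.5503, 0.1069, 0.1581]
tool_rot: [2.128, 2.308, 0.003]
contact_force: [3.4, -0.3, -6.5]
opening: 0.0197
grip_force: 100.1
```

Emit:
{"name": "drive_tool", "arguments": {
  "rows": [
    [[0,-0.001,0],0],
    [[0,-0.001,0.0003],0],
    [[0,-0.001,0.0003],0],
    [[0,0,0],0]
  ]
}}

```text
t: 24.2
tool_pos: [0.549, 0.1068, 0.1583]
tool_rot: [2.126, 2.305, 0.01]
contact_force: [9.4, 1.7, -9.5]
opening: 0.0198
grip_force: 99.7
```

Emit:
{"name": "drive_tool", "arguments": {
  "rows": [
    [[0,-0.001,0.0004],0],
    [[0,-0.001,0.0004],0],
    [[0,-0.001,0.0003],0],
    [[0,0,0],0]
  ]
}}

```text
t: 24.6
tool_pos: [0.5477, 0.1067, 0.1586]
tool_rot: [2.124, 2.302, 0.017]
contact_force: [12.0, 2.5, -9.3]
opening: 0.0199
grip_force: 100.0
```

Emit:
{"name": "drive_tool", "arguments": {
  "rows": [
    [[0,-0.001,0.0002],0],
    [[0,-0.001,0.0002],0],
    [[0,0,0],0]
  ]
}}

```text
t: 24.9
tool_pos: [0.5463, 0.1066, 0.1588]
tool_rot: [2.123, 2.301, 0.018]
contact_force: [13.2, 1.9, -7.0]
opening: 0.0197
grip_force: 99.9
```

Emit:
{"name": "drive_tool", "arguments": {
  "rows": [
    [[0,-0.001,0.0002],0],
    [[0,-0.001,0.0002],0],
    [[0,0,0],0]
  ]
}}

```text
t: 25.2
tool_pos: [0.5447, 0.1065, 0.1589]
tool_rot: [2.123, 2.301, 0.02]
contact_force: [13.4, 1.7, -6.0]
opening: 0.0197
grip_force: 100.1
```

Emit:
{"name": "drive_tool", "arguments": {
  "rows": [
    [[0,-0.001,0.0001],0],
    [[0,-0.001,0.0001],0],
    [[0,-0.001,0.0001],0],
    [[0,0,0],0]
  ]
}}

```text
t: 25.6
tool_pos: [0.5422, 0.1065, 0.1589]
tool_rot: [2.122, 2.3, 0.023]
contact_force: [15.8, 2.5, -5.9]
opening: 0.0199
grip_force: 100.1
```

Emit:
{"name": "drive_tool", "arguments": {
  "rows": [
    [[0,-0.001,0.0001],0],
    [[0,0,0],0]
  ]
}}

```text
t: 25.8
tool_pos: [0.5416, 0.1065, 0.159]
tool_rot: [2.122, 2.299, 0.024]
contact_force: [15.9, 2.6, -7.6]
opening: 0.0197
grip_force: 100.2
```

Emit:
{"name": "drive_tool", "arguments": {
  "rows": [
    [[0,-0.001,0.0001],0],
    [[0,0,0],0]
  ]
}}

```text
t: 26.0
tool_pos: [0.5408, 0.1066, 0.1591]
tool_rot: [2.122, 2.299, 0.026]
contact_force: [17.3, 3.2, -7.7]
opening: 0.0194
grip_force: 100.1
```

Emit:
{"name": "drive_tool", "arguments": {
  "rows": [
    [[0,0.012,-0.003],0],
    [[0,0.022,0],0],
    [[0,0.022,0],0],
    [[-0.03,0,0],0],
    [[-0.036,0,0],0],
    [[-0.03,0,0],0],
    [[0,-0.015,0],0],
    [[0,-0.014,0],0],
    [[0,-0.008,0],0],
    [[0,-0.001,0],0]
  ]
}}

```text
t: 27.0
tool_pos: [0.5592, 0.0116, 0.1572]
tool_rot: [-2.128, -2.308, 0.002]
contact_force: [0.1, -0.2, -3.8]
opening: 0.0195
grip_force: 100.5
```

Emit:
{"name": "drive_tool", "arguments": {
  "rows": [
    [[0,-0.001,0],0],
    [[0,-0.001,0],0],
    [[0,0,0],0]
  ]
}}

```text
t: 27.3
tool_pos: [0.5586, 0.0115, 0.158]
tool_rot: [2.129, 2.31, 0.0]
contact_force: [0.4, -0.8, -4.4]
opening: 0.0196
grip_force: 100.5
```

Emit:
{"name": "drive_tool", "arguments": {
  "rows": [
    [[0,-0.001,0],0],
    [[0,-0.001,0],0],
    [[0,-0.001,0],0],
    [[0,-0.001,0.0002],0],
    [[0,-0.001,0.0002],0],
    [[0,0,0],0]
  ]
}}

```text
t: 27.9
tool_pos: [0.5549, 0.011, 0.1581]
tool_rot: [2.127, 2.306, 0.007]
contact_force: [6.0, 0.5, -7.3]
opening: 0.0198
grip_force: 100.0
```

Emit:
{"name": "drive_tool", "arguments": {
  "rows": [
    [[0,-0.001,0.0003],0],
    [[0,-0.001,0.0004],0],
    [[0,-0.001,0.0003],0],
    [[0,-0.001,0.0003],0],
    [[0,0,0],0]
  ]
}}

```text
t: 28.4
tool_pos: [0.5534, 0.0108, 0.1584]
tool_rot: [2.124, 2.302, 0.016]
contact_force: [13.7, 1.6, -7.9]
opening: 0.02
grip_force: 99.9
```

Emit:
{"name": "drive_tool", "arguments": {
  "rows": [
    [[0,-0.001,0.0002],0],
    [[0,-0.001,0.0002],0],
    [[0,0,0],0]
  ]
}}

```text
t: 28.7
tool_pos: [0.552, 0.0104, 0.1586]
tool_rot: [2.122, 2.3, 0.017]
contact_force: [13.5, 0.8, -7.8]
opening: 0.0197
grip_force: 100.1
```

Emit:
{"name": "drive_tool", "arguments": {
  "rows": [
    [[0,-0.001,0.0001],0],
    [[0,-0.001,0.0001],0],
    [[0,-0.001,0.0001],0],
    [[0,0,0],0]
  ]
}}

```text
t: 29.1
tool_pos: [0.5496, 0.01, 0.1588]
tool_rot: [2.121, 2.299, 0.018]
contact_force: [13.9, 1.2, -6.7]
opening: 0.0196
grip_force: 100.1
```

Emit:
{"name": "drive_tool", "arguments": {
  "rows": [
    [[0,-0.001,0.0001],0],
    [[0,-0.001,0.0001],0],
    [[0,0,0],0]
  ]
}}

```text
t: 29.4
tool_pos: [0.5478, 0.0097, 0.1589]
tool_rot: [2.121, 2.299, 0.019]
contact_force: [15.1, 1.0, -7.3]
opening: 0.0198
grip_force: 100.3
```

Emit:
{"name": "drive_tool", "arguments": {
  "rows": [
    [[0,-0.001,0.0001],0],
    [[0,0,0],0]
  ]
}}

```text
t: 29.6
tool_pos: [0.5469, 0.0096, 0.1589]
tool_rot: [2.121, 2.298, 0.019]
contact_force: [15.3, 0.6, -5.6]
opening: 0.0196
grip_force: 100.3
```

Emit:
{"name": "drive_tool", "arguments": {
  "rows": [
    [[0,-0.001,0.0001],0],
    [[0,0,0],0]
  ]
}}

```text
t: 29.8
tool_pos: [0.5463, 0.0094, 0.159]
tool_rot: [2.12, 2.297, 0.02]
contact_force: [15.9, 0.4, -7.1]
opening: 0.0195
grip_force: 100.1
```

Emit:
{"name": "drive_tool", "arguments": {
  "rows": [
    [[0,0.014,-0.003],0],
    [[0,0.022,0],0],
    [[0,0.0225,0],0],
    [[0.03,0,0],0],
    [[0.036,0,0],0],
    [[0.03,0,0],0],
    [[0,-0.018,0],0],
    [[0,-0.015,0],0],
    [[0,-0.009,0],0],
    [[0,-0.001,0],0]
  ]
}}

```text
t: 30.8
tool_pos: [0.5469, 0.1067, 0.1576]
tool_rot: [-2.129, -2.309, 0.002]
contact_force: [0.0, -0.2, -4.5]
opening: 0.0196
grip_force: 100.5
```

Emit:
{"name": "drive_tool", "arguments": {
  "rows": [
    [[0,-0.001,0],0],
    [[0,-0.001,0],0],
    [[0,-0.001,0],0],
    [[0,0,0],0]
  ]
}}

```text
t: 31.2
tool_pos: [0.5453, 0.1064, 0.1581]
tool_rot: [2.13, 2.309, -0.0]
contact_force: [0.0, 0.4, -3.3]
opening: 0.0197
grip_force: 100.5
```

Emit:
{"name": "drive_tool", "arguments": {
  "rows": [
    [[0,-0.001,0],0],
    [[0,-0.001,0],0],
    [[0,-0.001,0],0],
    [[0,-0.001,0.0002],0],
    [[0,-0.001,0.0002],0],
    [[0,0,0],0]
  ]
}}

```text
t: 31.8
tool_pos: [0.5418, 0.1062, 0.1584]
tool_rot: [2.127, 2.306, 0.007]
contact_force: [6.9, 0.3, -7.7]
opening: 0.0196
grip_force: 99.9
```

Emit:
{"name": "drive_tool", "arguments": {
  "rows": [
    [[0,-0.001,0.0003],0],
    [[0,-0.001,0.0004],0],
    [[0,-0.001,0.0003],0],
    [[0,-0.001,0.0003],0],
    [[0,0,0],0]
  ]
}}

```text
t: 32.3
tool_pos: [0.5402, 0.1061, 0.1587]
tool_rot: [2.124, 2.302, 0.017]
contact_force: [13.3, 1.7, -8.4]
opening: 0.0197
grip_force: 100.0
```

Emit:
{"name": "drive_tool", "arguments": {
  "rows": [
    [[0,-0.001,0.0002],0],
    [[0,-0.001,0.0002],0],
    [[0,0,0],0]
  ]
}}

```text
t: 32.6
tool_pos: [0.5387, 0.1061, 0.1589]
tool_rot: [2.123, 2.301, 0.019]
contact_force: [12.6, 2.2, -7.2]
opening: 0.0194
grip_force: 100.1
```

Emit:
{"name": "drive_tool", "arguments": {
  "rows": [
    [[0,-0.001,0.0001],0],
    [[0,-0.001,0.0001],0],
    [[0,-0.001,0.0001],0],
    [[0,0,0],0]
  ]
}}

```text
t: 33.0
tool_pos: [0.5347, 0.1057, 0.1587]
tool_rot: [2.125, 2.304, 0.013]
contact_force: [2.9, 0.5, -2.0]
opening: 0.0197
grip_force: 100.6
```

Emit:
{"name": "drive_tool", "arguments": {
  "rows": [
    [[0,-0.001,0.0001],0],
    [[0,-0.001,0.0001],0],
    [[0,0,0],0]
  ]
}}

```text
t: 33.3
tool_pos: [0.5313, 0.1054, 0.1574]
tool_rot: [2.127, 2.306, 0.009]
contact_force: [5.9, 1.9, -2.4]
opening: 0.0197
grip_force: 100.6
```

Emit:
{"name": "drive_tool", "arguments": {
  "rows": [
    [[0,-0.001,0.0001],0],
    [[0,-0.001,0],0],
    [[0,0,0],0]
  ]
}}

```text
t: 33.6
tool_pos: [0.5305, 0.1053, 0.1577]
tool_rot: [2.125, 2.304, 0.014]
contact_force: [11.0, 2.0, -4.9]
opening: 0.0197
grip_force: 100.3
```

Emit:
{"name": "drive_tool", "arguments": {
  "rows": [
    [[0,0.02,-0.0025],0],
    [[0,0.022,0],0],
    [[0,0.022,0],0],
    [[-0.03,0,0],0],
    [[-0.036,0,0],0],
    [[-0.03,0,0],0],
    [[0,-0.02,0],0],
    [[0,-0.015,0],0],
    [[0,-0.009,0],0],
    [[0,-0.003,0],0]
  ]
}}

```text
t: 34.6
tool_pos: [0.5504, 0.0109, 0.157]
tool_rot: [-2.128, -2.308, 0.002]
contact_force: [0.1, 0.5, -3.4]
opening: 0.0195
grip_force: 100.5
```

Emit:
{"name": "drive_tool", "arguments": {
  "rows": [
    [[0,-0.001,0],0],
    [[0,-0.001,0],0],
    [[0,-0.001,0],0],
    [[0,-0.001,0],0],
    [[0,0,0],0]
  ]
}}

```text
t: 35.1
tool_pos: [0.548, 0.0105, 0.1578]
tool_rot: [-2.129, -2.31, 0.0]
contact_force: [-0.5, 0.6, -3.8]
opening: 0.0195
grip_force: 100.5
```

Emit:
{"name": "drive_tool", "arguments": {
  "rows": [
    [[0,-0.001,0],0],
    [[0,-0.001,0],0],
    [[0,-0.001,0],0],
    [[0,-0.001,0],0],
    [[0,0,0],0]
  ]
}}

```text
t: 35.6
tool_pos: [0.5441, 0.0101, 0.1579]
tool_rot: [2.129, 2.309, 0.001]
contact_force: [1.2, -0.1, -4.5]
opening: 0.0196
grip_force: 100.4
```

Emit:
{"name": "drive_tool", "arguments": {
  "rows": [
    [[0,-0.001,0],0],
    [[0,-0.001,0],0],
    [[0,-0.001,0],0],
    [[0,-0.001,0],0],
    [[0,0,0],0]
  ]
}}

```text
t: 36.1
tool_pos: [0.5399, 0.0097, 0.158]
tool_rot: [2.13, 2.309, -0.0]
contact_force: [0.8, 0.2, -3.7]
opening: 0.0197
grip_force: 100.6
```

Emit:
{"name": "drive_tool", "arguments": {
  "rows": [
    [[0,-0.001,0],0],
    [[0,-0.001,0],0],
    [[0,0,0],0]
  ]
}}

```text
t: 36.4
tool_pos: [0.5379, 0.0096, 0.1579]
tool_rot: [2.13, 2.309, 0.0]
contact_force: [1.2, -0.9, -3.8]
opening: 0.0197
grip_force: 100.5
```

Emit:
{"name": "drive_tool", "arguments": {
  "rows": [
    [[0,0.02,0],0],
    [[0,0.02,-0.01],0],
    [[0,0,-0.035],0],
    [[0,0,-0.035],0],
    [[0,0,-0.015],0],
    [[0.039,-0.0103,0],0],
    [[0.039,-0.0103,0],0],
    [[0.039,-0.0103,0],0],
    [[0.039,-0.0103,0],0],
    [[0.039,-0.0103,0],0]
  ]
}}

```text
t: 37.4
tool_pos: [0.509, 0.2043, 0.2514]
tool_rot: [-2.129, -2.308, 0.003]
contact_force: [-0.0, 0.2, -3.7]
opening: 0.02
grip_force: 100.6
```

Emit:
{"name": "drive_tool", "arguments": {
  "rows": [
    [[0.039,-0.0103,0],0],
    [[0.039,-0.0103,0],0],
    [[0.039,-0.0103,0],0],
    [[0,0,0.03],0],
    [[0,0,0.04],0],
    [[0,0,0.025],0],
    [[0,0,0.01],0],
    [[0,0,0],0],
    [[0,0,0],0]
  ]
}}

```text
t: 38.3
tool_pos: [0.471, 0.3174, 0.1489]
tool_rot: [2.13, 2.309, 0.002]
contact_force: [-0.2, -0.4, -3.7]
opening: 0.0198
grip_force: 100.6
```

```bash
python3 - <<'E'
from station import ctrl, vision
import cv2, numpy as np, pickle
o=ctrl.get_obs(); print(o['t'],o['tool_pos'],o['tool_rot'],o['contact_force'])
d={n:vision.get_image(n) for n in('scene','top')}
pickle.dump(d,open('d1.pkl','wb'))
a=cv2.resize(d['scene']['image'][110:320,100:380],(800,600),interpolation=cv2.INTER_CUBIC)
cv2.imwrite('pics/s3.png',a)
E
```

```text
38.3 [0.4710421  0.31740401 0.1489328 ] [2.12955756e+00 2.30898480e+00 2.30252869e-03] [-0.16552542 -0.40373934 -3.65977098]
```

View pics/s3.png

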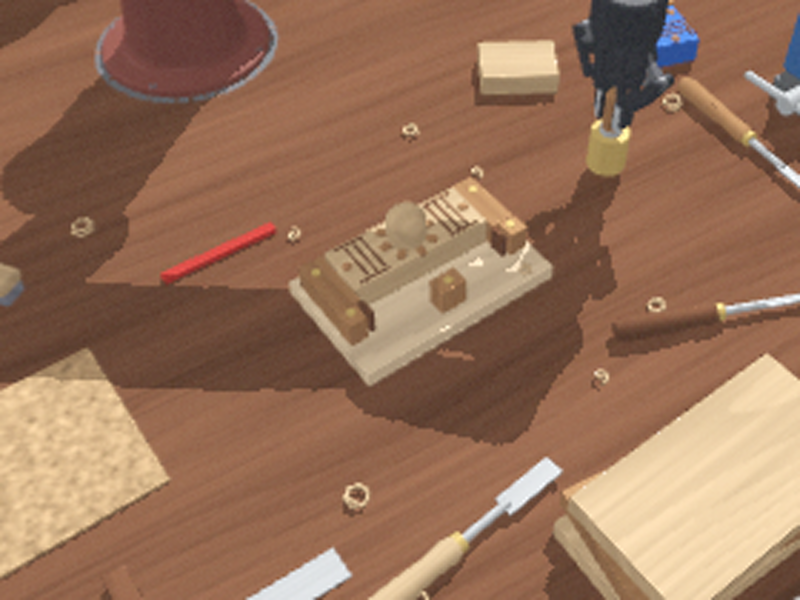

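The block has come past both cheeks. Its boss is at crop (406,225), and there is a clear gap to the stop at (448,288). I'll set the mallet down now.

Emit:
{"name": "drive_tool", "arguments": {
  "rows": [
    [[0,0,0.006],0],
    [[0,0,0.003],0],
    [[0,0,0.001],0],
    [[0,0,0],0]
  ]
}}

```text
t: 38.8
tool_pos: [0.4702, 0.3171, 0.1375]
tool_rot: [-2.13, -2.309, 0.001]
contact_force: [-0.4, 0.0, -4.2]
opening: 0.0198
grip_force: 100.7
```

Emit:
{"name": "drive_tool", "arguments": {
  "rows": [
    [[0,0,0.001],0],
    [[0,0,0.001],0],
    [[0,0,0],0]
  ]
}}

```text
t: 39.1
tool_pos: [0.4706, 0.3173, 0.1361]
tool_rot: [2.13, 2.309, 0.001]
contact_force: [-0.4, -1.1, -3.4]
opening: 0.0202
grip_force: 101.0
```

```bash
python3 - <<'E'
from h import *
np.set_printoptions(precision=4,suppress=True)
d=pickle.load(open('d1.pkl','rb')); S,T=d['scene'],d['top']
f=280/800
u=lambda x,y:(100+x*f,110+y*f)
print('boss max-wide centre z~.075', onz(S,u(406,224),.072))
print('stop top check',onz(S,u(450,277),.05), seatT(.511,.055,.086,[(.042,0,.032)]))
# block back top edge ends
print('back top edge', onz(S,u(368,301),.052), onz(S,u(488,232),.052))
t=np.linspace(0,6.3,40)
for g in (-.028,-.024,-.032):
    c=seatT(.511,.055,.086,[(g,0,.048)])[0]
    P=np.r_[np.c_[c[0]+.021*np.cos(t),c[1]+.021*np.sin(t),0*t+.055],np.c_[c[0]+.021*np.cos(t),c[1]+.021*np.sin(t),0*t+.075],[[c[0],c[1],.089]]]
    p=(proj(S,P)-[100,110])/f; print(g,c,p.min(0),p.max(0))
E
```

```text
boss max-wide centre z~.075 [0.4851 0.0502 0.072 ]
stop top check [0.5513 0.0613 0.05  ] [[0.5528 0.0586 0.05  ]]
back top edge [ 0.5376 -0.0226  0.052 ] [0.5215 0.1249 0.052 ]
-0.028 [0.4831 0.0526 0.066 ] [385.9687 204.718 ] [428.1988 248.7423]
-0.024 [0.4871 0.0529 0.066 ] [388.2219 207.0065] [430.5067 251.1516]
-0.032 [0.4791 0.0523 0.066 ] [383.7248 202.4387] [425.9002 246.3429]
```

Emit:
{"name": "drive_tool", "arguments": {
  "rows": [
    [[0,0,0.001],0],
    [[0,0,0],0]
  ]
}}

```text
t: 39.3
tool_pos: [0.4707, 0.3174, 0.1361]
tool_rot: [2.13, 2.31, 0.0]
contact_force: [-3.4, -1.0, 5.1]
opening: 0.0198
grip_force: 101.7
```

Emit:
{"name": "drive_tool", "arguments": {
  "rows": [
    [[0,0,0.001],0],
    [[0,0,0],0]
  ]
}}

```text
t: 39.5
tool_pos: [0.4708, 0.3175, 0.1361]
tool_rot: [2.129, 2.31, 0.0]
contact_force: [-6.2, -3.1, 11.1]
opening: 0.0199
grip_force: 102.6
```

Emit:
{"name": "drive_tool", "arguments": {
  "rows": [
    [[0,0,-0.001],0],
    [[0,0,0],0]
  ]
}}

```text
t: 39.7
tool_pos: [0.4707, 0.3174, 0.136]
tool_rot: [2.129, 2.31, 0.001]
contact_force: [-3.7, -1.8, 7.2]
opening: 0.0201
grip_force: 101.9
```

Emit:
{"name": "drive_tool", "arguments": {
  "rows": [
    [[0,0,0],0],
    [[0,0,0],0],
    [[0,0,0],0],
    [[0,0,0],0],
    [[0,0,0],0],
    [[0,0,0],0],
    [[0,0,0],0]
  ],
  "jaw": 0
}}

```text
t: 40.4
tool_pos: [0.4704, 0.3172, 0.1348]
tool_rot: [2.13, 2.31, 0.0]
contact_force: [0.1, 0.3, 0.7]
opening: 0.0856
grip_force: 0.0
```

Emit:
{"name": "drive_tool", "arguments": {
  "rows": [
    [[0,0,-0.02],0],
    [[0,0,-0.04],0],
    [[0,0,-0.04],0],
    [[0,0,-0.03],0],
    [[0,0,0],0]
  ]
}}

```text
t: 40.9
tool_pos: [0.4726, 0.3183, 0.2714]
tool_rot: [2.127, 2.307, 0.016]
contact_force: [0.5, 0.7, 0.7]
opening: 0.0852
grip_force: 0.0
```

Emit:
{"name": "drive_tool", "arguments": {
  "rows": [
    [[-0.036,-0.001,0],0],
    [[-0.038,-0.001,0],0],
    [[-0.038,-0.001,0],0],
    [[-0.038,-0.001,0],0],
    [[-0.038,-0.001,0],0],
    [[0,0,0],0],
    [[0,0,0],0]
  ]
}}

```text
t: 41.6
tool_pos: [0.4804, 0.1288, 0.2639]
tool_rot: [-2.131, -2.307, 0.001]
contact_force: [0.3, 0.5, -0.4]
opening: 0.0848
grip_force: 0.0
```

```bash
python3 - <<'E'
from station import ctrl, vision
from h import *
o=ctrl.get_obs(); print(o['t'],o['tool_pos'],o['tool_rot'])
v=vision.get_image('wrist'); v['obs']=o; pickle.dump(v,open('w4.pkl','wb'))
im=cv2.resize(v['image'],(800,600),interpolation=cv2.INTER_CUBIC); t=np.linspace(0,6.3,40)
c=[.4825,.0525]
for z in(.052,.077):
    p=(proj(v,np.c_[c[0]+.021*np.cos(t),c[1]+.021*np.sin(t),0*t+z])/.64).astype(int); cv2.polylines(im,[p.reshape(-1,1,2)],True,(255,0,0),1)
cv2.imwrite('pics/w4.png',im)
E
```

```text
41.6 [0.48039664 0.12875855 0.26391396] [-2.13117243e+00 -2.30675046e+00  9.37898445e-04]
```

View pics/w4.png

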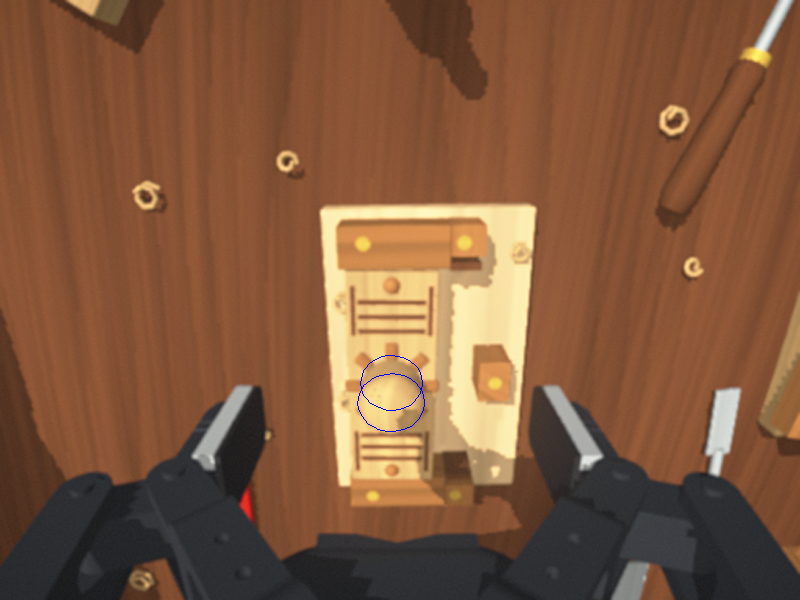

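Emit:
{"name": "drive_tool", "arguments": {
  "rows": [
    [[-0.026,-0.0014,0],0],
    [[-0.026,-0.0014,0],0],
    [[-0.0243,-0.0012,0],0],
    [[0,0,0.03],0],
    [[0,0,0.04],0],
    [[0,0,0.035],0],
    [[0,0,0.02],0],
    [[0,0,0.005],0],
    [[0,0,0],0]
  ]
}}

```text
t: 42.55
tool_pos: [0.4824, 0.0539, 0.134]
tool_rot: [-2.127, -2.31, 0.002]
contact_force: [0.0, 0.7, -0.2]
opening: 0.0853
grip_force: 0.0
```

Emit:
{"name": "drive_tool", "arguments": {
  "rows": [
    [[0,0,0],0],
    [[0,0,0],0],
    [[0,0,0],0],
    [[0,0,0],0],
    [[0,0,0],0],
    [[0,0,0],0],
    [[0,0,0],0]
  ],
  "jaw": 1,
  "grip_force": 60
}}

```text
t: 43.25
tool_pos: [0.4839, 0.053, 0.1367]
tool_rot: [2.128, 2.308, 0.003]
contact_force: [-1.9, 0.3, 5.4]
opening: 0.0389
grip_force: 60.6
```

Emit:
{"name": "drive_tool", "arguments": {
  "rows": [
    [[0,0,-0.005],0],
    [[0,0,-0.015],0],
    [[0,0,-0.03],0],
    [[0,0,-0.03],0],
    [[0,0,-0.01],0],
    [[0,0,0],0]
  ]
}}

```text
t: 43.85
tool_pos: [0.4836, 0.053, 0.2263]
tool_rot: [2.128, 2.308, 0.003]
contact_force: [0.5, 0.1, -3.6]
opening: 0.039
grip_force: 61.0
```

Emit:
{"name": "drive_tool", "arguments": {
  "rows": [
    [[-0.02,-0.001,0],0],
    [[-0.036,-0.001,0],0],
    [[-0.046,-0.001,0],0],
    [[-0.046,-0.001,0],0],
    [[-0.046,-0.001,0],0],
    [[-0.046,-0.001,0],0],
    [[-0.046,-0.001,0],0],
    [[-0.046,-0.001,0],0],
    [[-0.045,-0.001,0],0],
    [[-0.0206,-0.001,0],0]
  ]
}}

```text
t: 44.85
tool_pos: [0.5038, -0.3469, 0.2219]
tool_rot: [-2.131, -2.304, 0.001]
contact_force: [0.6, 1.0, -2.5]
opening: 0.0389
grip_force: 61.0
```

Emit:
{"name": "drive_tool", "arguments": {
  "rows": [
    [[-0.009,0,0],0],
    [[0,0,0],0],
    [[0,0,0.03],0],
    [[0,0,0.03],0],
    [[0,0,0.025],0],
    [[0,0,0.01],0],
    [[0,0,0],0]
  ]
}}

```text
t: 45.55
tool_pos: [0.505, -0.3507, 0.1276]
tool_rot: [-2.125, -2.308, -0.0]
contact_force: [0.7, 0.5, -2.3]
opening: 0.0388
grip_force: 61.0
```

Emit:
{"name": "drive_tool", "arguments": {
  "rows": [
    [[0,0,0.001],0],
    [[0,0,0.001],0],
    [[0,0,0.001],0],
    [[0,0,0],0]
  ]
}}

```text
t: 45.95
tool_pos: [0.5061, -0.3534, 0.1278]
tool_rot: [2.129, 2.308, 0.0]
contact_force: [-0.5, -0.1, -2.9]
opening: 0.0388
grip_force: 61.0
```

Emit:
{"name": "drive_tool", "arguments": {
  "rows": [
    [[0,0,0.001],0],
    [[0,0,0],0]
  ]
}}

```text
t: 46.15
tool_pos: [0.5057, -0.3531, 0.1259]
tool_rot: [2.13, 2.309, -0.0]
contact_force: [-0.8, -0.2, -3.3]
opening: 0.0387
grip_force: 61.0
```

Emit:
{"name": "drive_tool", "arguments": {
  "rows": [
    [[0,0,0.001],0],
    [[0,0,0],0]
  ]
}}

```text
t: 46.35
tool_pos: [0.5057, -0.353, 0.1246]
tool_rot: [-2.129, -2.309, 0.0]
contact_force: [0.0, 0.1, -2.5]
opening: 0.0389
grip_force: 61.0
```

Emit:
{"name": "drive_tool", "arguments": {
  "rows": [
    [[0,0,0.001],0],
    [[0,0,0],0]
  ]
}}

```text
t: 46.55
tool_pos: [0.5058, -0.3531, 0.1238]
tool_rot: [2.13, 2.31, 0.0]
contact_force: [-0.2, -0.5, -2.2]
opening: 0.0391
grip_force: 61.1
```

Emit:
{"name": "drive_tool", "arguments": {
  "rows": [
    [[0,0,0.001],0],
    [[0,0,0],0]
  ]
}}

```text
t: 46.75
tool_pos: [0.5059, -0.3531, 0.1238]
tool_rot: [-2.129, -2.309, 0.0]
contact_force: [-2.9, 3.3, 5.4]
opening: 0.0389
grip_force: 61.7
```

Emit:
{"name": "drive_tool", "arguments": {
  "rows": [
    [[0,0,0.0005],0],
    [[0,0,0],0]
  ]
}}

```text
t: 46.95
tool_pos: [0.5059, -0.3531, 0.1238]
tool_rot: [-2.129, -2.309, 0.0]
contact_force: [-5.6, 3.2, 8.2]
opening: 0.0389
grip_force: 62.1
```

Seated, with TCP z at 0.1238 as predicted. I'll release and retreat.

Emit:
{"name": "drive_tool", "arguments": {
  "rows": [
    [[0,0,-0.001],0],
    [[0,0,0],0]
  ]
}}

```text
t: 47.15
tool_pos: [0.5059, -0.3532, 0.1238]
tool_rot: [2.129, 2.309, -0.0]
contact_force: [-2.0, 1.7, 3.1]
opening: 0.0391
grip_force: 61.7
```

Emit:
{"name": "drive_tool", "arguments": {
  "rows": [
    [[0,0,0],0],
    [[0,0,0],0],
    [[0,0,0],0],
    [[0,0,0],0],
    [[0,0,0],0],
    [[0,0,0],0],
    [[0,0,0],0]
  ],
  "jaw": 0
}}

```text
t: 47.85
tool_pos: [0.5058, -0.353, 0.1233]
tool_rot: [2.13, 2.31, -0.0]
contact_force: [-0.3, 0.6, -0.5]
opening: 0.0856
grip_force: 0.0
```

Emit:
{"name": "drive_tool", "arguments": {
  "rows": [
    [[0,0,-0.02],0],
    [[0,0,-0.04],0],
    [[0,0,-0.04],0],
    [[0,0,-0.03],0],
    [[0.04,0,0],0],
    [[0.045,0,0],0],
    [[0.045,0,0],0],
    [[0.04,0,0],0],
    [[0,0,0],0],
    [[0,0,0],0]
  ]
}}

```text
t: 48.85
tool_pos: [0.492, -0.183, 0.2535]
tool_rot: [2.127, 2.311, -0.0]
contact_force: [0.4, 0.7, 0.1]
opening: 0.0857
grip_force: 0.0
```

```bash
python3 - <<'E'
from station import ctrl, vision
from h import *
v=vision.get_image('scene'); 
cv2.imwrite('pics/s5.png',cv2.resize(v['image'],(800,600),interpolation=cv2.INTER_CUBIC))
E
```

```text
(no output)
```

View pics/s5.png

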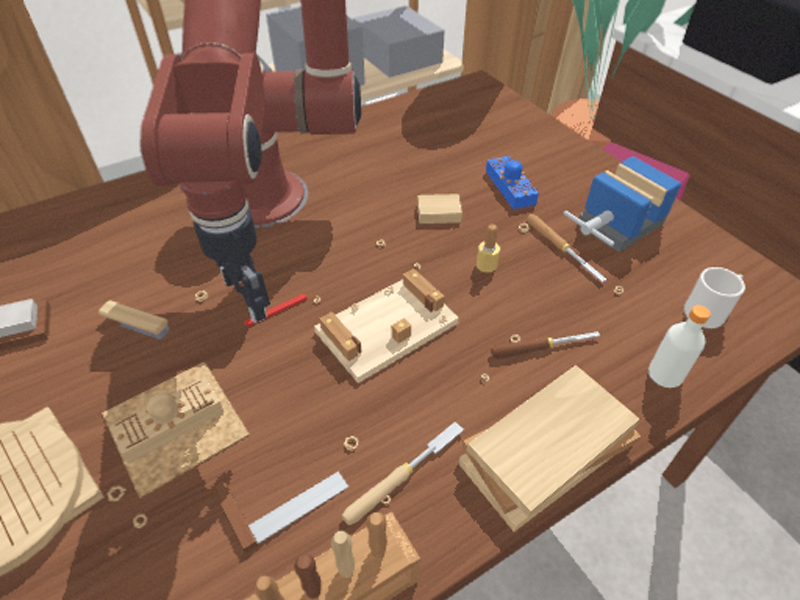

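The block lies flat in the middle of the mat at (165,415), the mallet stands at (489,250), and the bystanders have not moved.

```bash
python3 -c "
from station import ctrl
print(ctrl.finish_job())"
```

```text
the job is handed in; nothing more can be done
None
```

I knocked the block loose, stood the mallet back on the bench and set the block face up in the middle of the cork mat; the job is handed in (arm clock 48.9 s of 69), but no verdict came back.

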